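# Unlock the tab-held screwdriving head and hang it on the balancer arm

### The job

Take the screwdriving head out of its bench dock: squeeze its two side tabs together and, keeping them squeezed, turn it in the dock (either way, about an eighth of a turn) until its lugs are clear of the lips, then lift it straight out. Hang it upright by its collar in the middle of the fork of the spring-balanced swing arm, let it down slowly so that the arm sinks under it without a jerk, and let go only when the arm stands still and carries its weight. Leave the rotor, the gear unit and the housing standing where they are.

Things in the scene. Friction and masses are not known exactly. Their poses are not given: they have to be found in the camera images.
- tool: screwdriving head, upright, 158 mm tall, 0.5 to 0.7 kg. Origin: centre of its lower end, z up its axis. From below: steel end, black body of 24 mm radius to z = 60 mm, steel neck of 12 mm radius to 86, collar of 27 mm radius to 94, flange to 100, grey block 42 x 28 mm to 151 between two sprung grip tabs on its +y and -y sides. It starts locked in the dock, axes parallel to the dock's
- tool_grip (a point): point on the head's axis midway between the tabs, 142 mm above its lower end; squeeze along the head's y axis here. The tabs are 30 mm wide in x and reach from 108 to 158 mm above the lower end; over their outer faces they measure 66 mm free, 50 mm fully squeezed
- tool_flange (a point): centre of the underside of the head's flange, 94 mm above its lower end. Flange of 30 mm radius, 6 mm thick, with two lugs on the head's +x and -x sides, 14 mm wide, out to 42 mm from the axis. Over it, under each tab, a steel pawl 12 mm wide sticks out to 41.5 mm from the axis (8 to 14 mm above this point)
- tool_collar (a point): centre of the underside of the head's collar, 86 mm above its lower end: this ring face, of 12 to 27 mm radius, rests on the fork
- tab_a (a joint): how far the tab on the head's +y side is pressed in (m): 0 free, 0.008 fully in; its spring pushes back with 5 N at 0 and 11 N at 0.008. Its pawl passes the dock's stops when it is pressed in by 0.006 or more
- tab_b (a joint): the same for the tab on the head's -y side
- dock: fixed bench dock, 130 x 130 mm; origin at the centre of its underside on the worktop, z up. A plate 116 mm square with its top at 120 mm on four legs; the head stands in its middle hole, lower end 26 mm above the worktop. With both tabs pressed the head turns either way: its lugs are clear of the lips from 0.5 rad and meet the stops at 0.9 rad, so 0.7 rad is a good turn; then it lifts out
- dock_plate (a point): centre of the dock plate's upper face, 120 mm above the worktop, over a hole of 57 mm; the head's flange lies on it. Two lips on the dock's x axis (37 mm from the centre outward, 22 mm wide, top 12.5 mm above) hold the lugs down; two pairs of stop posts on its y axis (35 to 46 mm out, 7.5 to 16.5 mm either side of it, 15 mm high) hold the pawls. The head's end leaves the hole after 94 mm
- swing_arm (a joint): sinking angle (rad) of the balancer's level-keeping swing arm, 160 mm long: 0 unloaded at the upper stop (rising 0.165 rad to the fork), larger as the fork sinks (160 mm per rad), 0.5 at the lower stop. A spring holds it up; under the head's weight it comes to rest at 0.26 to 0.40 (fork 40 to 63 mm lower). Faster than 0.6 rad/s is a jerk: lower it at about 30 mm/s
- fork_seat (a point): where the centre of the collar's underside belongs: middle of the fork's upper face, 200 mm above the worktop unloaded; x points from the fork's mouth back to arm and post, z up. Two tines 8 mm thick and 13 mm wide beside a slot 30 mm wide that ends 16 mm behind this point; the arm behind lies lower than the tines. The fork stays level as it sinks and shifts up to 3 mm along x
- fork_mouth (a point): open front end of the fork, level with its upper face, 48 mm before the seat; lips 5 mm high stand on the tines' first 5 mm. The head enters here sideways, along the fork's +x, with its neck in the slot and its collar about 12 mm above the face, and is lowered once it is over the seat
- balancer: fixed balancer stand; origin on the worktop straight below the unloaded fork seat, x as the fork's. Its post, 195 mm tall, stands 215 mm behind on +x, on a plate 80 x 100 mm
- rotor: bystander: black upright motor rotor, 75 mm in diameter, 145 mm tall, loose; origin at the centre of its underside. It stands in front between dock and balancer, or far left (in the housing's stead)
- gear_unit: bystander: black rotor with a cast housing on top, 86 x 75 mm, 234 mm tall, loose, towards the back between dock and balancer; origin at the centre of its underside
- housing: bystander: cast aluminium gear housing, 84 x 70 mm, 89 mm tall, loose; origin at the centre of its underside. It stands far left, or in front between dock and balancer (in the rotor's stead)

How it is judged:
By the outcome, as a careful person would: the job done as asked, in the order asked, and still so for the second after the job is handed in, with the robot touching nothing.
It also fails if it takes over 61 s, if anything falls off the work surface, if the arm or the gripper's body presses on something with over 40 N, if the wrist force passes 120 N, or if a joint passes its speed limit or range.

### The arm

A 6-joint arm with a two-finger parallel gripper is mounted at the origin on a cart in front of the work surface, level with it; the furniture and walls round the work are solid. World frame = base frame: x ahead of the robot, y to its left, z up, the work surface at z = 0. Lengths are in m, angles in degrees, forces in N, time in s.
With the tool pointing down it reaches from about 0.4 to 0.825 m from the base axis. Payload 7 kg.
Tool frame: the origin (TCP) lies midway between the tips of the shut fingers; the grasp point (between the pads) lies 19 mm behind it (ctrl.hold_point_z is the distance from the TCP to the grasp point, in m); z points along the fingers, y is the line along which they close (so a half turn about z gives the same grasp; the last joint's range is limited). The gripper opens to 88 mm and grips with 3 to 60 N. Pads are 19 mm wide; open, the fingers measure 130 mm over their backs; the gripper's body (78 mm by 193 mm) begins 47 mm behind the grasp point.
Start: joints at [89.158, 20.546, 0.682, 0, -70.136, -16.507], TCP at [0.201, 0.644, 0.227] pointing down, gripper open.
Joint ranges: [-176.03, 176.03], [-82.01, 121.73], [-58.28, 71.71], [-173.87, 95.51], [-174.79, -0.11], [-173.66, 173.66]. Speed limits (degrees/s): [136.94, 136.94, 172.46, 180, 180, 180].

### API

Orientations are given as [roll, pitch, yaw] about the fixed x, y, z axes, in that order (R = Rz(yaw) Ry(pitch) Rx(roll)).
In Python, from plant import ctrl gives the robot as it stands.
- The arm moves only by the tool apply_moves, never from a script. Its argument "deltas" is a list of rows, each an object with "fingers": the finger opening in mm, from 0 to 87.6; "delta_pos": the shift along the tool's x, y, z in mm, a list of three; "angular": the turn, a rotation vector about the tool's x, y, z in degrees, a list of three. A call has 1 to 10 rows; each row is the pose to reach, as a shift and turn from the pose commanded when the call began, along the tool's axes at that moment; what a row does not reach only later rows make up. A row lasts 1/10 s, in which the tool goes at most 50 mm and 8.59 degrees, less where a joint would pass 70% of its speed; a pose out of reach is approached as far as the arm can. A call with a gripper value outside its range is refused whole. The fingers move at their own pace and stop on an object; the grip force is fixed at half the most. Time passes only in rows, so rows that repeat a pose let the fingers close. It gives the time, the measured TCP pose, the force, the opening and the grip force at its end, in the units of the state.
- ctrl.get_obs(): the state, without advancing time (a new reading comes with each control period).
- ctrl.snapshot(name): name is "scene" or "top"; returns the picture (420x560x3 uint8, red, green, blue); there is no depth.
- ctrl.camera_params(name): a dict with "fx", "fy", "cx", "cy" (pixels), "cam_to_world" (4x4, takes a point from camera to world coordinates). Camera axes: x right, y up, looking along -z (the intrinsics and any distortion apply to the point x, -y, -z); pixel columns grow to the right and rows downward; lengths in m; the calibration is good to about 2 mm. A picture is of the moment at which its call begins. camera_params takes no time and is no camera call.
- ctrl.close_job(): hands the job in; it is judged then, once.
The state is a dict: "clock": time; "joint_pos": joint angles; "qvel": joint speeds; "tau": joint torques, N m; "tool_pos": TCP position; "orientation": TCP orientation; "force": force on the tool from outside, world axes, zero at the start; "moment": the same for the moment, N m; "opening": finger opening in m; "gripper_force": force on a finger pad.
Only numpy, scipy, OpenCV 4.12 (cv2) and the standard library are available. Lean on these libraries where they do the work, as an engineer would, in place of code of your own. Each camera call takes 0.05 s, during which the arm holds its last target. There are 200 camera calls.

## Working session

There is one attempt and no reset: what is moved stays moved. The work goes in short steps, Python scripts to look and compute and a tool call to move; the robot and the scene stay as the last step left them, time stands still between calls to the robot, and variables do not carry over. Pictures are saved under pics/ and viewed, at most 10 in all, crops included, and the job is handed in when it is done.

Besides the shell and the picture viewer there is one more tool, called after ">>>" as name([rows], argument=value, ...), one row to a line, values as JSON. apply_moves: Moves the arm, as the interface text tells. Its arguments: {"type":"object","properties":{"deltas":{"type":"array"}},"required":["deltas"]}

```bash
mkdir -p pics; ls; python3 - <<'E'
from plant import ctrl
import cv2,numpy as np
np.set_printoptions(precision=4,suppress=True)
for n in("scene","top"):
    im=ctrl.snapshot(n); cv2.imwrite(f"pics/{n}0.png",cv2.cvtColor(im,cv2.COLOR_RGB2BGR))
    p=ctrl.camera_params(n); print(n,p)
print(ctrl.get_obs(), ctrl.hold_point_z)
E
```

```text
pics
scene {'fx': 382.3931535010407, 'fy': 382.3931535010407, 'cx': 274.04779395931945, 'cy': 212.20532180467862, 'cam_to_world': array([[ 0.5091,  0.5594, -0.6542, -0.0507],
       [-0.8604,  0.3108, -0.4038, -0.2853],
       [-0.0225,  0.7684,  0.6395,  0.7472],
       [ 0.    ,  0.    ,  0.    ,  1.    ]])}
top {'fx': 540.9050366243351, 'fy': 540.9050366243351, 'cx': 288.3940401667336, 'cy': 210.56824360512823, 'cam_to_world': array([[-0.0163,  0.9959, -0.0891,  0.4449],
       [-0.9999, -0.0163,  0.0006,  0.104 ],
       [-0.0009,  0.0891,  0.996 ,  1.6948],
       [ 0.    ,  0.    ,  0.    ,  1.    ]])}
{'clock': 0.1, 'joint_pos': array([ 89.1595,  20.5878,   0.6385,  -0.017 , -70.1369, -16.5084]), 'qvel': array([ 0.0049, -0.0515,  0.0919,  0.0298,  0.017 ,  0.0672]), 'tau': array([ -0.0008, -58.4161,  29.375 ,   7.0155,   0.0101,  -0.0001]), 'tool_pos': array([0.2012, 0.6439, 0.2257]), 'orientation': array([179.9128,  -0.0092, -17.3547]), 'force': array([ 0.6219, -0.7488, -0.1676]), 'moment': array([-0.0311,  0.017 , -0.0078]), 'gripper_force': 0.0, 'opening': 0.08752189927832768} 0.0188
```

View pics/scene0.png

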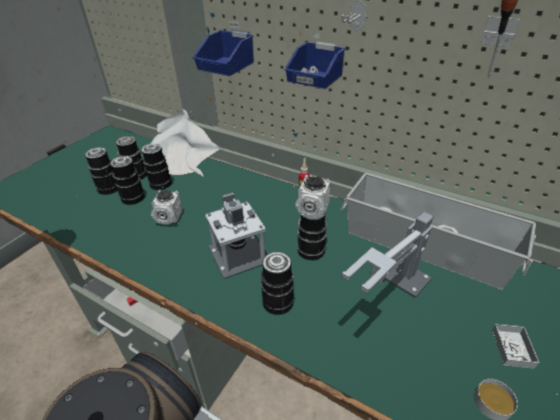

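View pics/top0.png

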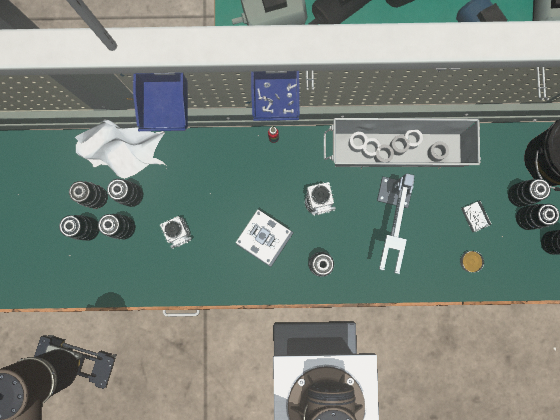

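The scene picture shows the dock with the head at about (237,225), the rotor at (278,285), the gear unit at (313,220) and the fork at (375,265). In the top picture the dock plate is at (264,236), the rotor at (321,264), the gear unit at (319,197), the fork tines at (385-400, 240-272) and the post at (395,188).

```bash
python3 - <<'E'
import cv2,numpy as np
t=cv2.imread("pics/top0.png")
a=cv2.resize(t[200:275,225:305],None,fx=7,fy=7,interpolation=cv2.INTER_CUBIC)[:, :400*2]
b=cv2.resize(t[170:280,370:425],None,fx=5,fy=5,interpolation=cv2.INTER_CUBIC)
b=cv2.copyMakeBorder(b,0,max(0,525-550)+0,0,0,cv2.BORDER_CONSTANT)[:525]
a=a[:525,:525]
cv2.imwrite("pics/crop1.png",np.hstack([a,b]))
E
```

```text
(no output)
```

View pics/crop1.png

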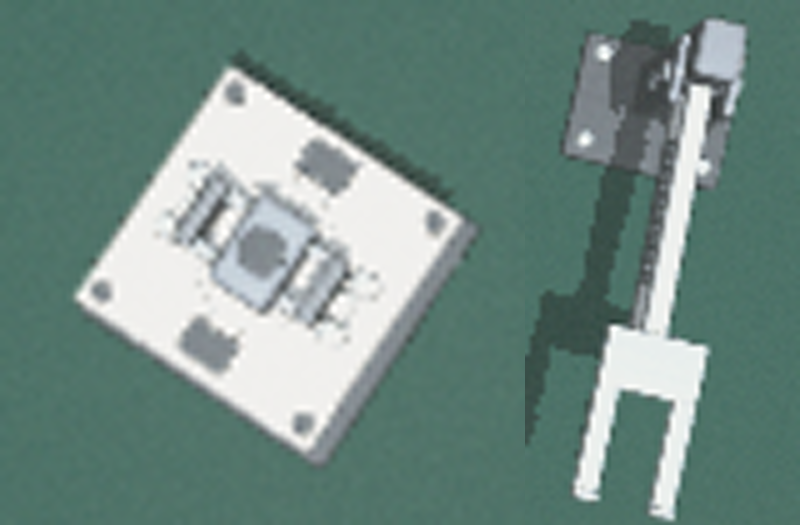

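Crop: the dock plate is a rotated square. Its lips (dock x axis) are at crop (327,165)/(210,345) and its tabs (y axis) at (205,205)/(320,285). The fork points down in the image, with its mouth at about crop (620,505) and its arm running up to the post.

```bash
cat > h.py <<'E'
from plant import ctrl
import cv2,numpy as np
np.set_printoptions(precision=4,suppress=True)
def ray(n,uv,z):
    p=ctrl.camera_params(n);T=p["cam_to_world"]
    uv=np.atleast_2d(np.asarray(uv,float))
    d=np.c_[(uv[:,0]-p["cx"])/p["fx"],-(uv[:,1]-p["cy"])/p["fy"],-np.ones(len(uv))]@T[:3,:3].T
    o=T[:3,3]; return o+d*((z-o[2])/d[:,2])[:,None]
def proj(n,P):
    p=ctrl.camera_params(n);T=p["cam_to_world"]
    q=(np.atleast_2d(P)-T[:3,3])@T[:3,:3]
    return np.c_[p["cx"]+p["fx"]*q[:,0]/-q[:,2],p["cy"]-p["fy"]*q[:,1]/-q[:,2]]
def blob(im,lo,seed,win):
    x0,x1,y0,y1=win
    m=np.zeros(im.shape[:2],np.uint8); m[y0:y1,x0:x1]=(im.min(2)[y0:y1,x0:x1]>lo)
    n,l,s,c=cv2.connectedComponentsWithStats(m)
    k=1+np.argmax(s[1:,4]); return (l==k).astype(np.uint8)
E
python3 - <<'E'
from h import *
t=cv2.imread("pics/top0.png"); s=cv2.imread("pics/scene0.png")
m=blob(t,205,0,(230,300,200,270))
c=max(cv2.findContours(m,0,1)[0],key=cv2.contourArea)
# sub-pixel via rect on world points
W=ray("top",cv2.convexHull(c)[:,0],.12)[:,:2]
r=cv2.minAreaRect((W*1000).astype(np.float32)); print("dock top",r, cv2.boxPoints(r))
# tabs & lips in crop coordinates -> image
f=lambda x,y:(225+(x+.5)/7-.5,200+(y+.5)/7-.5)
L=ray("top",[f(327,165),f(210,345)],.1325); print("lips",L,L.mean(0),np.degrees(np.arctan2(*(L[0]-L[1])[[1,0]])))
B=ray("top",[f(262,250)],.177);print("block top centre",B)
T=ray("top",[f(205,205),f(322,288)],.184);print("tabs",T,T.mean(0))
# fork
m=blob(t,200,0,(370,425,230,280))
ys,xs=np.nonzero(m); W=ray("top",np.c_[xs,ys],.2)[:,:2]
r=cv2.minAreaRect((W*1000).astype(np.float32)); print("fork",r,"\n",cv2.boxPoints(r))
for y in range(225,276,4):
    x=np.nonzero(m[y])[0]; print(y,x.tolist())
E
```

```text
dock top ((511.3336181640625, 178.4085693359375), (114.61518096923828, 115.00311279296875), 55.68997573852539) [[431.5347 163.4844]
 [526.5273  98.6606]
 [591.1325 193.3327]
 [496.14   258.1566]]
lips [[0.549  0.1532 0.1325]
 [0.4755 0.2023 0.1325]] [0.5123 0.1777 0.1325] -33.793071794622136
block top centre [[0.5123 0.1783 0.177 ]]
tabs [[0.5303 0.2005 0.184 ]
 [0.4965 0.1542 0.184 ]] [0.5134 0.1773 0.184 ]
fork ((464.103271484375, -184.749267578125), (53.62906265258789, 114.95802307128906), 75.65838623046875) 
 [[ 401.7735 -196.4904]
 [ 513.149  -224.9659]
 [ 526.433  -173.0081]
 [ 415.0576 -144.5327]]
225 []
229 []
233 [395, 396, 397, 398]
237 [387, 388, 389, 390, 391, 392, 393, 394, 395, 396, 397]
241 [386, 387, 388, 389, 390, 391, 392, 393, 394, 395, 396, 397, 398, 399, 400, 401, 402, 403, 404, 405]
245 [385, 386, 387, 388, 389, 390, 391, 392, 393, 394, 395, 396, 397, 398, 399, 400, 401, 402, 403, 404]
249 [384, 385, 386, 387, 397, 398, 399, 400, 401, 402, 403]
253 [383, 384, 385, 386, 399, 400, 401, 402]
257 [382, 383, 384, 385, 386, 398, 399, 400, 401, 402]
261 [382, 383, 384, 385, 398, 399, 400, 401]
265 [381, 382, 383, 384, 397, 398, 399, 400]
269 [382, 383, 396, 397, 398, 399]
273 []
```

```bash
python3 - <<'E'
from h import *
f=lambda x,y:(370+(x-525+.5)/5-.5,170+(y+.5)/5-.5)
names="mouthL mouthR outL outR slotL slotR".split()
P=ray("top",[f(574,495),f(674,520),f(608,324),f(709,348),f(619,388),f(677,402)],.2)
print(P)
m=(P[0]+P[1])/2;b=(P[2]+P[3])/2;s=(P[4]+P[5])/2
print("mouth",m,"back",b,"slot",s, "slotlen",np.linalg.norm(s-m),"width",np.linalg.norm(P[0]-P[1]))
d=b-m;print("yaw",np.degrees(np.arctan2(d[1],d[0])),np.degrees(np.arctan2(*(P[0]-P[1])[:2])), "tineL yaw",[np.degrees(np.arctan2(*(q)[[1,0]])) for q in (P[2]-P[0],P[3]-P[1])])
u=d/np.linalg.norm(d); seat=m+.048*u; print("seat",seat,"from slot end",s-.016*u)
post=ray("top",[f(720,50)],.195);print("post",post,"exp",seat+.215*u)
print("proj scene seat,mouth",proj("scene",[seat,m]),"dock centre",proj("scene",[[.512,.178,.12],[.512,.178,.184]]))
print("rotor top",ray("top",[(321,264)],.145),"gear",ray("top",[(319,197)],.234))
s=cv2.imread("pics/scene0.png")[170:320,190:440]
cv2.imwrite("pics/crop2.png",cv2.resize(s,None,fx=3.2,fy=3.2,interpolation=cv2.INTER_CUBIC))
E
```

```text
[[ 0.4145 -0.1443  0.2   ]
 [ 0.4    -0.1988  0.2   ]
 [ 0.5081 -0.1661  0.2   ]
 [ 0.494  -0.2214  0.2   ]
 [ 0.4728 -0.171   0.2   ]
 [ 0.4645 -0.2027  0.2   ]]
mouth [ 0.4072 -0.1716  0.2   ] back [ 0.5011 -0.1937  0.2   ] slot [ 0.4686 -0.1868  0.2   ] slotlen 0.06328499959528726 width 0.056374838299167736
yaw -13.282904861037515 14.94395325915518 tineL yaw [np.float64(-13.059783110429507), np.float64(-13.504715853491666)]
seat [ 0.4539 -0.1826  0.2   ] from slot end [ 0.4531 -0.1832  0.2   ]
post [[ 0.6606 -0.2346  0.195 ]] exp [ 0.6632 -0.232   0.2   ]
proj scene seat,mouth [[369.9106 268.5676]
 [355.2144 283.1669]] dock centre [[234.8518 221.5093]
 [232.4968 201.3801]]
rotor top [[0.4291 0.0126 0.145 ]] gear [[0.6113 0.0194 0.234 ]]
```

View pics/crop2.png

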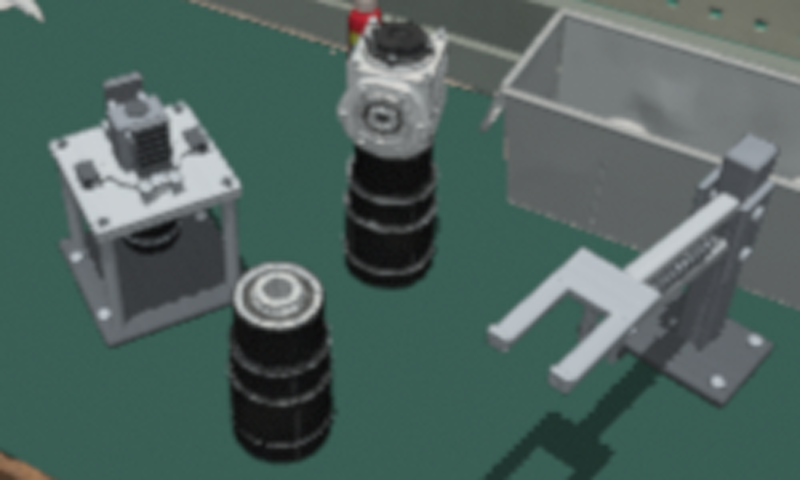

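The crop agrees with the top view: dock with the head left, rotor in front, gear unit behind, fork on the right with its mouth towards the robot. The estimates are consistent:
- dock centre (.512,.178), yaw -34°
- seat (.4535,-.183), yaw -14°

Next, the approach.

```bash
cat >> h.py <<'E'
from scipy.spatial.transform import Rotation as Ro
def delta(pos,yaw):
    o=ctrl.get_obs(); R=Ro.from_euler("xyz",o["orientation"],degrees=True)
    G=Ro.from_euler("xyz",[180,0,yaw],degrees=True)
    print("t",round(o["clock"],2),"pos",o["tool_pos"],"rpy",o["orientation"],"F",o["force"],"open",o["opening"],"gf",o["gripper_force"])
    print("delta mm",R.inv().apply(np.array(pos)-o["tool_pos"])*1000,"rot",(R.inv()*G).as_rotvec(degrees=True),"j6",o["joint_pos"][5])
E
python3 -c "
from h import *
delta([.512,.178,.215],-34.1)"
```

```text
t 0.1 pos [0.2012 0.6439 0.2257] rpy [179.9128  -0.0092 -17.3547] F [ 0.6219 -0.7488 -0.1676] open 0.08752189927832768 gf 0.0
delta mm [435.6459 351.917   11.3148] rot [ 0.0852 -0.0219 16.7453] j6 -16.50838022586228
```

>>> apply_moves([
  {"fingers": 87.5, "delta_pos": [20, 16, 0], "angular": [0, 0, 1]},
  {"fingers": 87.5, "delta_pos": [56, 45, 0], "angular": [0, 0, 3]},
  {"fingers": 87.5, "delta_pos": [94, 76, 0], "angular": [0, 0, 5]},
  {"fingers": 87.5, "delta_pos": [132, 107, 0], "angular": [0, 0, 7]},
  {"fingers": 87.5, "delta_pos": [170, 138, 0], "angular": [0, 0, 9]},
  {"fingers": 87.5, "delta_pos": [208, 169, 0], "angular": [0, 0, 11]},
  {"fingers": 87.5, "delta_pos": [246, 200, 0], "angular": [0, 0, 13]},
  {"fingers": 87.5, "delta_pos": [284, 230, 0], "angular": [0, 0, 15]},
  {"fingers": 87.5, "delta_pos": [322, 260, 0], "angular": [0, 0, 16.7]},
  {"fingers": 87.5, "delta_pos": [360, 290, 0], "angular": [0, 0, 16.7]},
])

```text
clock: 1.1
tool_pos: [0.459, 0.2582, 0.2266]
orientation: [-180.0, 0.0, -34.1]
force: [0.6, 0.8, 0.2]
opening: 0.0875
gripper_force: 0.0
```

>>> apply_moves([
  {"fingers": 87.5, "delta_pos": [30, 0, 0], "angular": [0, 0, 0]},
  {"fingers": 87.5, "delta_pos": [50, 15, 0], "angular": [0, 0, 0]},
  {"fingers": 87.5, "delta_pos": [50, 15, 0], "angular": [0, 0, 0]},
])

```text
clock: 1.4
tool_pos: [0.492, 0.2171, 0.226]
orientation: [179.9, 0.0, -34.2]
force: [-0.9, 0.1, 0.3]
opening: 0.0876
gripper_force: 0.0
```

```bash
python3 -c "
from h import *
delta([.512,.178,.215],-34.1)"
```

```text
t 1.4 pos [0.492  0.2171 0.226 ] rpy [179.9187   0.0198 -34.2313] F [-0.885   0.1147  0.2874] open 0.08760150368077117 gf 0.0
delta mm [38.5019 21.0785 11.0299] rot [ 0.0813  0.0199 -0.1313] j6 11.071502233431474
```

>>> apply_moves([
  {"fingers": 87.5, "delta_pos": [25, 12, 6], "angular": [0, 0, 0]},
  {"fingers": 87.5, "delta_pos": [38.5, 21, 11], "angular": [0, 0, 0]},
  {"fingers": 87.5, "delta_pos": [38.5, 21, 11], "angular": [0, 0, 0]},
  {"fingers": 87.5, "delta_pos": [38.5, 21, 11], "angular": [0, 0, 0]},
])

```text
clock: 1.8
tool_pos: [0.5114, 0.1809, 0.2154]
orientation: [180.0, 0.0, -34.1]
force: [-0.4, 0.1, 0.3]
opening: 0.0875
gripper_force: 0.0
```

```bash
python3 - <<'E'
from h import *
print(ctrl.get_obs()["joint_pos"])
delta([.512,.178,.149],-34.1)
t=ctrl.snapshot("top"); s=ctrl.snapshot("scene")
a=cv2.resize(t[190:280,215:305],None,fx=4.4,fy=4.4,interpolation=2)
b=cv2.resize(s[150:240,190:280],None,fx=4.4,fy=4.4,interpolation=2)
cv2.imwrite("pics/close1.png",np.hstack([a,b])[:,:,::-1])
E
```

```text
[ 40.1817   8.5513 -17.0383  -0.0071 -64.4321  15.7383]
t 1.8 pos [0.5114 0.1809 0.2154] rpy [179.9808   0.0121 -34.083 ] F [-0.3825  0.0945  0.3234] open 0.08754860319180419 gf 0.0
delta mm [ 2.1339  2.0397 66.4105] rot [0.0192 0.0121 0.017 ] j6 15.738310550871365
```

View pics/close1.png

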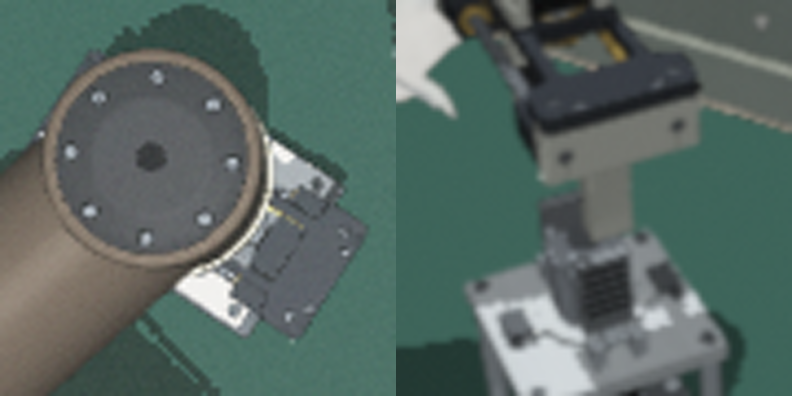

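The fingers stand open over the head: one is seen behind the block at (560,215) and one in front at (608,200), both on the tab axis. Descending.

>>> apply_moves([
  {"fingers": 87.5, "delta_pos": [2, 2, 10], "angular": [0, 0, 0]},
  {"fingers": 87.5, "delta_pos": [2, 2, 25], "angular": [0, 0, 0]},
  {"fingers": 87.5, "delta_pos": [2, 2, 40], "angular": [0, 0, 0]},
  {"fingers": 87.5, "delta_pos": [2, 2, 55], "angular": [0, 0, 0]},
  {"fingers": 87.5, "delta_pos": [2, 2, 66], "angular": [0, 0, 0]},
  {"fingers": 87.5, "delta_pos": [2, 2, 66], "angular": [0, 0, 0]},
  {"fingers": 87.5, "delta_pos": [2, 2, 66], "angular": [0, 0, 0]},
])

```text
clock: 2.6
tool_pos: [0.5122, 0.1781, 0.1496]
orientation: [180.0, -0.0, -34.0]
force: [0.4, -0.6, 0.8]
opening: 0.0877
gripper_force: 0.0
```

```bash
python3 - <<'E'
from h import *
delta([.512,.178,.149],-34.1)
E
```

```text
t 2.6 pos [0.5122 0.1781 0.1496] rpy [179.9811  -0.0083 -34.0187] F [ 0.3831 -0.6156  0.8153] open 0.08768228578513032 gf 0.0
delta mm [-0.0904  0.2105  0.6159] rot [ 0.0189 -0.0083  0.0813] j6 16.073244890171825
```

Now squeeze in two stages, checking for asymmetry at contact.

>>> apply_moves([
  {"fingers": 70, "delta_pos": [0, 0, 0.5], "angular": [0, 0, 0]},
  {"fingers": 70, "delta_pos": [0, 0, 0.5], "angular": [0, 0, 0]},
  {"fingers": 66, "delta_pos": [0, 0, 0.5], "angular": [0, 0, 0]},
  {"fingers": 63, "delta_pos": [0, 0, 0.5], "angular": [0, 0, 0]},
  {"fingers": 61, "delta_pos": [0, 0, 0.5], "angular": [0, 0, 0]},
  {"fingers": 61, "delta_pos": [0, 0, 0.5], "angular": [0, 0, 0]},
])

```text
clock: 3.2
tool_pos: [0.5126, 0.1782, 0.1497]
orientation: [-179.9, -0.0, -34.0]
force: [-0.1, 2.1, 4.7]
opening: 0.0614
gripper_force: 6.5
```

```bash
python3 - <<'E'
from h import *
o=ctrl.get_obs();y=np.radians(-34.1)
delta([.512,.178,.149],-34.1); print("F along dock x,y",o["force"]@[np.cos(y),np.sin(y),0],o["force"]@[-np.sin(y),np.cos(y),0],o["moment"])
E
```

```text
t 3.2 pos [0.5126 0.1782 0.1497] rpy [-179.9368   -0.0355  -34.0385] F [-0.1435  2.1038  4.6569] open 0.06142404122784155 gf 6.5459199249744415
delta mm [-0.3735  0.545   0.6844] rot [-0.0632 -0.0355  0.0615] j6 16.06883103044727
F along dock x,y -1.2982848918057988 1.6616091358235179 [ 0.474   0.0046 -0.0627]
```

>>> apply_moves([
  {"fingers": 56, "delta_pos": [0, 0, 0], "angular": [0, 0, 0]},
  {"fingers": 50, "delta_pos": [0, 0, 0], "angular": [0, 0, 0]},
  {"fingers": 44, "delta_pos": [0, 0, 0], "angular": [0, 0, 0]},
  {"fingers": 44, "delta_pos": [0, 0, 0], "angular": [0, 0, 0]},
  {"fingers": 44, "delta_pos": [0, 0, 0], "angular": [0, 0, 0]},
])

```text
clock: 3.7
tool_pos: [0.5129, 0.1785, 0.1498]
orientation: [-179.9, -0.0, -34.0]
force: [0.8, 3.2, 5.4]
opening: 0.0481
gripper_force: 30.0
```

```bash
python3 - <<'E'
from h import *
o=ctrl.get_obs();y=np.radians(-34.1)
delta([.512,.178,.149],-34.1); print("F along dock x,y",o["force"]@[np.cos(y),np.sin(y),0],o["force"]@[-np.sin(y),np.cos(y),0],o["moment"])
E
```

```text
t 3.7 pos [0.5129 0.1785 0.1498] rpy [-179.8972   -0.0462  -34.0264] F [0.8366 3.175  5.3836] open 0.048111015069076994 gf 30.006088614463806
delta mm [-0.4145  0.9162  0.7962] rot [-0.1028 -0.0461  0.0736] j6 16.074871666003396
F along dock x,y -1.0872737208322916 3.0980741150089077 [ 0.7816 -0.054  -0.0277]
```

>>> apply_moves([
  {"fingers": 44, "delta_pos": [0, 0, 0], "angular": [0, 0, 2]},
  {"fingers": 44, "delta_pos": [0, 0, 0], "angular": [0, 0, 6]},
  {"fingers": 44, "delta_pos": [0, 0, 0], "angular": [0, 0, 10]},
  {"fingers": 44, "delta_pos": [0, 0, 0], "angular": [0, 0, 14]},
  {"fingers": 44, "delta_pos": [0, 0, 0], "angular": [0, 0, 18]},
])

```text
clock: 4.2
tool_pos: [0.5128, 0.1779, 0.1498]
orientation: [-179.9, -0.1, -52.2]
force: [1.8, -0.1, 5.6]
opening: 0.0484
gripper_force: 30.0
```

```bash
python3 - <<'E'
from h import *
delta([.512,.178,.149],-74.1); print(ctrl.get_obs()["moment"])
E
```

```text
t 4.2 pos [0.5128 0.1779 0.1498] rpy [-179.9425   -0.0537  -52.1712] F [ 1.7514 -0.1389  5.6126] open 0.0483652248150471 gf 30.012551844120026
delta mm [-0.6021  0.5646  0.7696] rot [-0.0671 -0.0421 21.9288] j6 -2.0728552342491877
[-0.1944 -0.3547  0.2067]
```

Turning freely. On to 40°, then a first small lift.

>>> apply_moves([
  {"fingers": 44, "delta_pos": [0, 0, 0], "angular": [0, 0, 4]},
  {"fingers": 44, "delta_pos": [0, 0, 0], "angular": [0, 0, 8]},
  {"fingers": 44, "delta_pos": [0, 0, 0], "angular": [0, 0, 12]},
  {"fingers": 44, "delta_pos": [0, 0, 0], "angular": [0, 0, 16]},
  {"fingers": 44, "delta_pos": [0, 0, 0], "angular": [0, 0, 20]},
  {"fingers": 44, "delta_pos": [0, 0, 0], "angular": [0, 0, 22]},
  {"fingers": 44, "delta_pos": [0, 0, 0], "angular": [0, 0, 22]},
])

```text
clock: 4.9
tool_pos: [0.5127, 0.1778, 0.1498]
orientation: [-179.9, -0.0, -74.1]
force: [0.9, -0.6, 6.5]
opening: 0.0484
gripper_force: 30.0
```

>>> apply_moves([
  {"fingers": 44, "delta_pos": [0, 0, -1], "angular": [0, 0, 0]},
  {"fingers": 44, "delta_pos": [0, 0, -3], "angular": [0, 0, 0]},
  {"fingers": 44, "delta_pos": [0, 0, -6], "angular": [0, 0, 0]},
])

```text
clock: 5.2
tool_pos: [0.5117, 0.1781, 0.154]
orientation: [179.9, 0.0, -74.1]
force: [4.1, 2.7, -8.3]
opening: 0.0483
gripper_force: 30.0
```

```bash
python3 - <<'E'
from h import *
delta([.512,.178,.300],-74.1); print(ctrl.get_obs()["moment"])
E
```

```text
t 5.2 pos [0.5117 0.1781 0.154 ] rpy [179.9214   0.0196 -74.0732] F [ 4.0669  2.7435 -8.2804] open 0.04826956673739402 gf 29.979750216007233
delta mm [   0.1016   -0.0944 -146.0101] rot [0.0786 0.0196 0.0268] j6 -23.92475278819887
[ 1.2328 -1.3614  0.0196]
```

>>> apply_moves([
  {"fingers": 44, "delta_pos": [0, 0, -6], "angular": [0, 0, 0]},
  {"fingers": 44, "delta_pos": [0, 0, -14], "angular": [0, 0, 0]},
  {"fingers": 44, "delta_pos": [0, 0, -22], "angular": [0, 0, 0]},
  {"fingers": 44, "delta_pos": [0, 0, -22], "angular": [0, 0, 0]},
])

```text
clock: 5.6
tool_pos: [0.5125, 0.178, 0.1785]
orientation: [-179.9, 0.0, -74.0]
force: [0.2, -0.2, -6.2]
opening: 0.0483
gripper_force: 30.0
```

```bash
python3 - <<'E'
from h import *
delta([.512,.178,.300],-74.1); print(ctrl.get_obs()["moment"])
E
```

```text
t 5.6 pos [0.5125 0.178  0.1785] rpy [-179.9132    0.0164  -74.0417] F [ 0.2343 -0.205  -6.1649] open 0.048329566363079696 gf 29.980986714363098
delta mm [  -0.1633    0.3058 -121.4591] rot [-0.0868  0.0164  0.0583] j6 -23.92536526802833
[ 0.1572 -0.1173  0.0227]
```

>>> apply_moves([
  {"fingers": 44, "delta_pos": [0, 0, -10], "angular": [0, 0, 0]},
  {"fingers": 44, "delta_pos": [0, 0, -25], "angular": [0, 0, 0]},
  {"fingers": 44, "delta_pos": [0, 0, -40], "angular": [0, 0, 0]},
  {"fingers": 44, "delta_pos": [0, 0, -56], "angular": [0, 0, 0]},
  {"fingers": 44, "delta_pos": [0, 0, -72], "angular": [0, 0, 0]},
  {"fingers": 44, "delta_pos": [0, 0, -88], "angular": [0, 0, 0]},
  {"fingers": 44, "delta_pos": [0, 0, -104], "angular": [0, 0, 0]},
  {"fingers": 44, "delta_pos": [0, 0, -116], "angular": [0, 0, 0]},
  {"fingers": 44, "delta_pos": [0, 0, -121], "angular": [0, 0, 0]},
  {"fingers": 44, "delta_pos": [0, 0, -121], "angular": [0, 0, 0]},
])

```text
clock: 6.6
tool_pos: [0.5122, 0.178, 0.2986]
orientation: [-180.0, 0.0, -74.0]
force: [0.6, 0.2, -6.2]
opening: 0.0483
gripper_force: 30.0
```

```bash
python3 - <<'E'
from h import *
delta([.376,-.164,.300],-74.1); print(ctrl.get_obs()["joint_pos"])
E
```

```text
t 6.6 pos [0.5122 0.178  0.2986] rpy [-179.951     0.0239  -74.0495] F [ 0.5819  0.2474 -6.219 ] open 0.04825565985837252 gf 29.980832934379578
delta mm [291.4223 224.991   -1.6852] rot [-0.049   0.0239  0.0505] j6 -23.924983105340804
[ 39.876    5.6579  -9.445   -0.0021 -74.8426 -23.925 ]
```

>>> apply_moves([
  {"fingers": 44, "delta_pos": [8, 8, 0], "angular": [0, 0, 0]},
  {"fingers": 44, "delta_pos": [25, 24, 0], "angular": [0, 0, 0]},
  {"fingers": 44, "delta_pos": [48, 46, 0], "angular": [0, 0, 0]},
  {"fingers": 44, "delta_pos": [73, 70, 0], "angular": [0, 0, 0]},
  {"fingers": 44, "delta_pos": [98, 94, 0], "angular": [0, 0, 0]},
  {"fingers": 44, "delta_pos": [123, 118, 0], "angular": [0, 0, 0]},
  {"fingers": 44, "delta_pos": [148, 142, 0], "angular": [0, 0, 0]},
  {"fingers": 44, "delta_pos": [173, 167, 0], "angular": [0, 0, 0]},
  {"fingers": 44, "delta_pos": [195, 188, 0], "angular": [0, 0, 0]},
  {"fingers": 44, "delta_pos": [210, 202, 0], "angular": [0, 0, 0]},
])

```text
clock: 7.6
tool_pos: [0.3734, -0.0812, 0.2974]
orientation: [179.9, 0.0, -74.1]
force: [0.8, -0.9, -5.9]
opening: 0.0486
gripper_force: 30.0
```

>>> apply_moves([
  {"fingers": 44, "delta_pos": [15, 5, 0], "angular": [0, 0, 0]},
  {"fingers": 44, "delta_pos": [35, 11, 0], "angular": [0, 0, 0]},
  {"fingers": 44, "delta_pos": [55, 17, 0], "angular": [0, 0, 0]},
  {"fingers": 44, "delta_pos": [72, 21, 0], "angular": [0, 0, 0]},
  {"fingers": 44, "delta_pos": [81, 23, 0], "angular": [0, 0, 0]},
  {"fingers": 44, "delta_pos": [81, 23, 0], "angular": [0, 0, 0]},
  {"fingers": 44, "delta_pos": [81, 23, 0], "angular": [0, 0, 0]},
])

```text
clock: 8.3
tool_pos: [0.3753, -0.1636, 0.2976]
orientation: [180.0, 0.0, -74.1]
force: [0.4, 0.1, -5.6]
opening: 0.0483
gripper_force: 30.0
```

```bash
python3 - <<'E'
from h import *
delta([.376,-.164,.250],-74.1); print(ctrl.get_obs()["joint_pos"])
t=ctrl.snapshot("top"); s=ctrl.snapshot("scene")
cv2.imwrite("pics/top2.png",t[:,:,::-1]);cv2.imwrite("pics/scene2.png",s[:,:,::-1])
a=cv2.resize(t[200:300,350:450],None,fx=4,fy=4,interpolation=2)
b=cv2.resize(s[200:300,310:410],None,fx=4,fy=4,interpolation=2)
cv2.imwrite("pics/close2.png",np.hstack([a,b])[:,:,::-1])
E
```

```text
t 8.3 pos [ 0.3753 -0.1636  0.2976] rpy [179.9612   0.0299 -74.0994] F [ 0.4081  0.1167 -5.5649] open 0.048295927278742025 gf 29.98070776462555
delta mm [ 0.619  -0.6145 47.5962] rot [0.0388 0.0299 0.0006] j6 11.544112231838092
[  4.3622  -8.2327 -23.0411  -0.0223 -75.2356  11.5441]
```

View pics/close2.png

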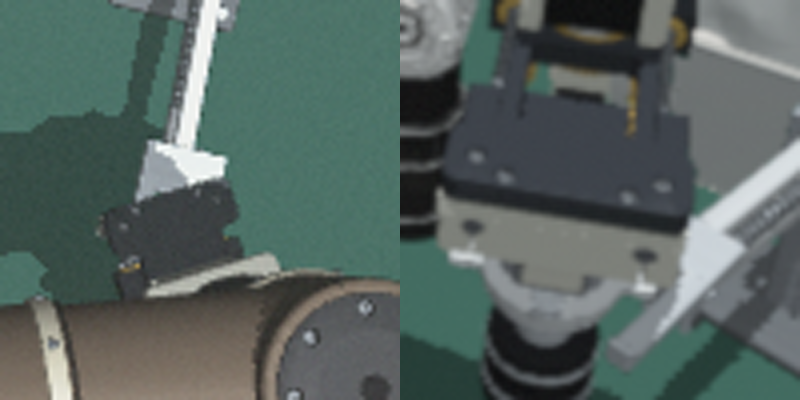

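The picture shows the head upright under the gripper, with its flange at about crop (545,290) and its black body below at (540,365). It stands in front of the fork's left tine tip at (625,355). I'll check the held height against the projection, then lower.

```bash
python3 - <<'E'
from h import *
s=cv2.imread("pics/scene2.png")
for z in (.268,.2338,.1738): print(z,proj("scene",[[.3753,-.1636,z]]))
g=s.max(2)
for v in (284,288,292,296,300): print(v,g[v,322:372].tolist())
E
```

```text
0.268 [[348.1861 267.7822]]
0.2338 [[346.1637 281.2459]]
0.1738 [[342.9235 302.8175]]
284 [108, 108, 107, 108, 107, 108, 108, 107, 101, 85, 62, 31, 26, 26, 26, 26, 25, 32, 54, 80, 96, 106, 109, 111, 112, 113, 113, 112, 105, 84, 53, 31, 26, 26, 26, 27, 31, 59, 91, 106, 112, 115, 122, 134, 140, 142, 141, 142, 141, 140]
288 [64, 69, 82, 95, 101, 106, 107, 104, 86, 55, 72, 80, 54, 27, 24, 24, 27, 26, 27, 26, 26, 26, 27, 26, 26, 25, 27, 27, 27, 27, 25, 26, 26, 26, 24, 37, 81, 106, 102, 99, 101, 103, 104, 112, 125, 135, 131, 124, 117, 106]
292 [62, 61, 62, 62, 61, 62, 62, 63, 72, 68, 30, 20, 27, 54, 80, 90, 77, 52, 35, 30, 29, 27, 25, 23, 25, 23, 24, 24, 24, 28, 31, 47, 66, 76, 76, 69, 83, 105, 108, 108, 107, 107, 104, 101, 100, 103, 105, 107, 107, 108]
296 [63, 63, 62, 63, 62, 62, 62, 60, 49, 44, 65, 66, 45, 25, 21, 21, 17, 18, 24, 29, 37, 46, 51, 58, 66, 68, 67, 60, 49, 40, 36, 25, 21, 27, 56, 83, 95, 97, 101, 101, 102, 107, 107, 107, 107, 108, 108, 107, 107, 107]
300 [62, 62, 62, 62, 63, 62, 63, 62, 61, 54, 39, 23, 35, 59, 82, 89, 79, 70, 57, 42, 35, 29, 28, 30, 29, 29, 29, 32, 45, 59, 74, 84, 78, 61, 47, 58, 61, 62, 62, 62, 61, 62, 64, 80, 94, 97, 102, 106, 107, 102]
```

>>> apply_moves([
  {"fingers": 44, "delta_pos": [0, 0, 6], "angular": [0, 0, 0]},
  {"fingers": 44, "delta_pos": [0, 0, 15], "angular": [0, 0, 0]},
  {"fingers": 44, "delta_pos": [0, 0, 25], "angular": [0, 0, 0]},
  {"fingers": 44, "delta_pos": [0, 0, 35], "angular": [0, 0, 0]},
  {"fingers": 44, "delta_pos": [0, 0, 43], "angular": [0, 0, 0]},
  {"fingers": 44, "delta_pos": [0, 0, 47.5], "angular": [0, 0, 0]},
  {"fingers": 44, "delta_pos": [0, 0, 47.5], "angular": [0, 0, 0]},
  {"fingers": 44, "delta_pos": [0, 0, 47.5], "angular": [0, 0, 0]},
])

```text
clock: 9.2
tool_pos: [0.376, -0.1638, 0.2508]
orientation: [-180.0, -0.0, -74.0]
force: [-0.0, 0.6, -5.8]
opening: 0.0485
gripper_force: 30.0
```

```bash
python3 - <<'E'
from h import *
delta([.4535,-.183,.250],-74.1); print(ctrl.get_obs()["joint_pos"])
s=ctrl.snapshot("scene")
cv2.imwrite("pics/close3.png",cv2.resize(s[240:330,310:430],None,fx=6,fy=6,interpolation=2)[:,:,::-1])
print(proj("scene",[[.3755,-.164,z] for z in (.126,.186,.212,.22)]),proj("scene",[[.4072,-.1716,.2],[.4145,-.144,.2],[.4145,-.144,.192]]))
E
```

```text
t 9.2 pos [ 0.376  -0.1638  0.2508] rpy [-179.9888   -0.0154  -74.0472] F [-0.0276  0.5512 -5.7745] open 0.04853241716434422 gf 29.980935752391815
delta mm [ 39.7969 -69.2245   0.803 ] rot [-0.0112 -0.0154  0.0528] j6 11.585855090948609
[  4.3619  -6.6737 -27.8602   0.0138 -68.7996  11.5859]
[[340.8257 318.3799]
 [343.8045 298.6373]
 [345.2013 289.38  ]
 [345.6452 286.4384]] [[355.2271 283.1867]
 [342.6416 274.7909]
 [342.2479 277.6252]]
```

View pics/close3.png

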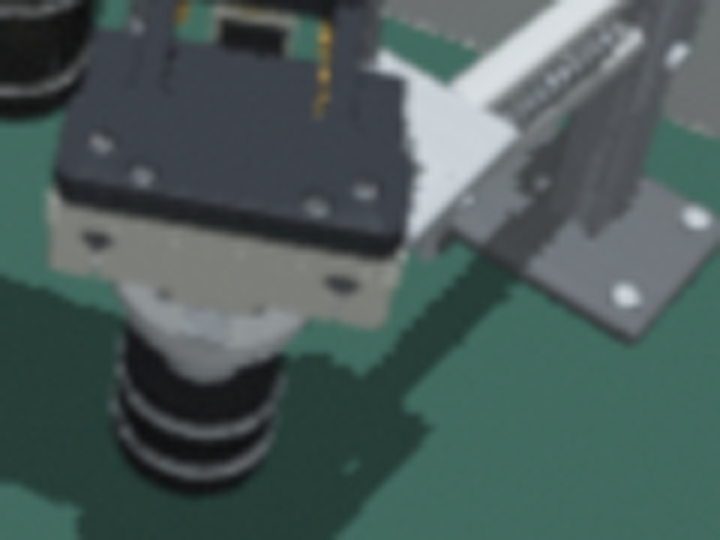

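The body's axis (u≈343) and the neck/body boundary (v≈303) match the predicted 343.8 and 303.3, so the held height is right. Entering the fork.

>>> apply_moves([
  {"fingers": 44, "delta_pos": [3, -5, 0.5], "angular": [0, 0, 0]},
  {"fingers": 44, "delta_pos": [8, -14, 0.5], "angular": [0, 0, 0]},
  {"fingers": 44, "delta_pos": [13, -23, 0.5], "angular": [0, 0, 0]},
  {"fingers": 44, "delta_pos": [18, -32, 0.5], "angular": [0, 0, 0]},
  {"fingers": 44, "delta_pos": [21, -37, 0.5], "angular": [0, 0, 0]},
  {"fingers": 44, "delta_pos": [24, -42, 0.5], "angular": [0, 0, 0]},
  {"fingers": 44, "delta_pos": [24, -42, 0.5], "angular": [0, 0, 0]},
])

```text
clock: 9.95
tool_pos: [0.4234, -0.1754, 0.2498]
orientation: [180.0, 0.0, -74.1]
force: [0.2, -1.0, -5.0]
opening: 0.0483
gripper_force: 30.0
```

```bash
python3 - <<'E'
from h import *
delta([.4535,-.183,.250],-74.1)
E
```

```text
t 9.95 pos [ 0.4234 -0.1754  0.2498] rpy [179.9627   0.0037 -74.0617] F [ 0.1572 -1.0291 -4.9597] open 0.048296244714641515 gf 29.980595111846924
delta mm [ 15.5697 -26.8593  -0.256 ] rot [0.0373 0.0037 0.0383] j6 13.694093660268578
```

>>> apply_moves([
  {"fingers": 44, "delta_pos": [4, -7, 0], "angular": [0, 0, 0]},
  {"fingers": 44, "delta_pos": [8, -14, 0], "angular": [0, 0, 0]},
  {"fingers": 44, "delta_pos": [12, -21, 0], "angular": [0, 0, 0]},
  {"fingers": 44, "delta_pos": [15.5, -27, 0], "angular": [0, 0, 0]},
  {"fingers": 44, "delta_pos": [15.5, -27, 0], "angular": [0, 0, 0]},
  {"fingers": 44, "delta_pos": [15.5, -27, 0], "angular": [0, 0, 0]},
])

```text
clock: 10.55
tool_pos: [0.4529, -0.1827, 0.2498]
orientation: [180.0, 0.0, -74.1]
force: [-0.6, 0.2, -5.5]
opening: 0.0485
gripper_force: 30.0
```

```bash
python3 - <<'E'
from h import *
delta([.4535,-.183,.250],-74.1)
s=ctrl.snapshot("scene"); t=ctrl.snapshot("top")
a=cv2.resize(t[215:295,365:435],None,fx=5,fy=5,interpolation=2)
b=cv2.resize(s[235:315,320:410],None,fx=5,fy=5,interpolation=2)
cv2.imwrite("pics/close4.png",np.hstack([a,b])[:,:,::-1])
E
```

```text
t 10.55 pos [ 0.4529 -0.1827  0.2498] rpy [179.9563   0.0185 -74.061 ] F [-0.6148  0.1864 -5.4832] open 0.048482210972760974 gf 29.98071849346161
delta mm [ 0.4638 -0.5297 -0.2272] rot [0.0437 0.0185 0.039 ] j6 14.791247036963036
```

View pics/close4.png

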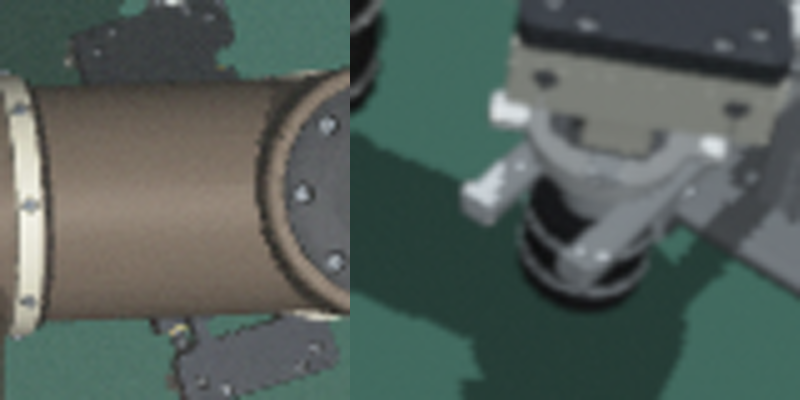

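The head's neck is in the slot between the two tines: left tip at (480,195), right tip at (580,260), collar above them. Lowering at 25–30 mm/s.

>>> apply_moves([
  {"fingers": 44, "delta_pos": [0.5, -0.5, 1.5], "angular": [0, 0, 0]},
  {"fingers": 44, "delta_pos": [0.5, -0.5, 4], "angular": [0, 0, 0]},
  {"fingers": 44, "delta_pos": [0.5, -0.5, 6], "angular": [0, 0, 0]},
  {"fingers": 44, "delta_pos": [0.5, -0.5, 8], "angular": [0, 0, 0]},
  {"fingers": 44, "delta_pos": [0.5, -0.5, 10], "angular": [0, 0, 0]},
  {"fingers": 44, "delta_pos": [0.5, -0.5, 12], "angular": [0, 0, 0]},
  {"fingers": 44, "delta_pos": [0.5, -0.5, 14], "angular": [0, 0, 0]},
  {"fingers": 44, "delta_pos": [0.5, -0.5, 16.5], "angular": [0, 0, 0]},
  {"fingers": 44, "delta_pos": [0.5, -0.5, 19], "angular": [0, 0, 0]},
  {"fingers": 44, "delta_pos": [0.5, -0.5, 22], "angular": [0, 0, 0]},
])

```text
clock: 11.65
tool_pos: [0.4535, -0.1831, 0.228]
orientation: [180.0, -0.0, -74.0]
force: [-1.5, 0.3, -2.4]
opening: 0.0484
gripper_force: 30.0
```

>>> apply_moves([
  {"fingers": 44, "delta_pos": [0, 0, 3], "angular": [0, 0, 0]},
  {"fingers": 44, "delta_pos": [0, 0, 6], "angular": [0, 0, 0]},
  {"fingers": 44, "delta_pos": [0, 0, 9], "angular": [0, 0, 0]},
  {"fingers": 44, "delta_pos": [0, 0, 12], "angular": [0, 0, 0]},
  {"fingers": 44, "delta_pos": [0, 0, 15], "angular": [0, 0, 0]},
  {"fingers": 44, "delta_pos": [0, 0, 17.5], "angular": [0, 0, 0]},
  {"fingers": 44, "delta_pos": [0, 0, 20], "angular": [0, 0, 0]},
  {"fingers": 44, "delta_pos": [0, 0, 20], "angular": [0, 0, 0]},
  {"fingers": 44, "delta_pos": [0, 0, 20], "angular": [0, 0, 0]},
])

```text
clock: 12.55
tool_pos: [0.4535, -0.1831, 0.208]
orientation: [180.0, -0.0, -74.0]
force: [-1.8, -0.1, -1.8]
opening: 0.0485
gripper_force: 30.0
```

>>> apply_moves([
  {"fingers": 44, "delta_pos": [0, 0, 2], "angular": [0, 0, 0]},
  {"fingers": 44, "delta_pos": [0, 0, 5], "angular": [0, 0, 0]},
  {"fingers": 44, "delta_pos": [0, 0, 8], "angular": [0, 0, 0]},
  {"fingers": 44, "delta_pos": [0, 0, 10], "angular": [0, 0, 0]},
  {"fingers": 44, "delta_pos": [0, 0, 10], "angular": [0, 0, 0]},
  {"fingers": 44, "delta_pos": [0, 0, 10], "angular": [0, 0, 0]},
])

```text
clock: 13.15
tool_pos: [0.4541, -0.1831, 0.1983]
orientation: [-180.0, -0.0, -74.0]
force: [0.1, -0.5, -1.4]
opening: 0.0486
gripper_force: 30.0
```

```bash
python3 - <<'E'
from h import *
F=[]
delta([.4535,-.183,.19],-74.1)
for i in range(8): ctrl.snapshot("scene"); F.append(ctrl.get_obs()["force"])
print(np.mean(F,0),np.std(F,0))
E
```

```text
t 13.15 pos [ 0.4541 -0.1831  0.1983] rpy [-179.9578   -0.0289  -74.0388] F [ 0.0882 -0.5371 -1.4309] open 0.04864312203103497 gf 29.99112457036972
delta mm [-0.302   0.5312  8.2899] rot [-0.0422 -0.0289  0.0612] j6 14.840666908155558
[ 1.0291 -0.9239 -0.5958] [0.4961 0.3821 0.6137]
```

>>> apply_moves([
  {"fingers": 44, "delta_pos": [0, 0, 2], "angular": [0, 0, 0]},
  {"fingers": 44, "delta_pos": [0, 0, 4], "angular": [0, 0, 0]},
  {"fingers": 44, "delta_pos": [0, 0, 6], "angular": [0, 0, 0]},
  {"fingers": 44, "delta_pos": [0, 0, 6], "angular": [0, 0, 0]},
  {"fingers": 44, "delta_pos": [0, 0, 6], "angular": [0, 0, 0]},
])

```text
clock: 14.05
tool_pos: [0.454, -0.183, 0.1922]
orientation: [-180.0, -0.0, -74.0]
force: [4.4, -1.6, 0.1]
opening: 0.0482
gripper_force: 30.0
```

```bash
cat > f.py <<'E'
from h import *
F=[]
for i in range(12): ctrl.snapshot("scene"); F.append(ctrl.get_obs()["force"])
delta([.4535,-.183,.19],-74.1)
print(np.mean(F,0),np.std(F,0))
E
python3 f.py
```

```text
t 14.65 pos [ 0.4536 -0.183   0.1921] rpy [-179.9952    0.0042  -74.0502] F [ 4.0634 -0.3788 -0.3397] open 0.04826664064427601 gf 29.99527394771576
delta mm [-0.0016  0.1423  2.0543] rot [-0.0048  0.0042  0.0498] j6 14.83652496040091
[ 3.5023 -0.4519 -0.0428] [0.576  0.4665 0.4839]
```

>>> apply_moves([
  {"fingers": 44, "delta_pos": [0, 0, 1], "angular": [0, 0, 0]},
  {"fingers": 44, "delta_pos": [0, 0, 2], "angular": [0, 0, 0]},
  {"fingers": 44, "delta_pos": [0, 0, 2], "angular": [0, 0, 0]},
  {"fingers": 44, "delta_pos": [0, 0, 2], "angular": [0, 0, 0]},
])

```text
clock: 15.05
tool_pos: [0.4536, -0.183, 0.19]
orientation: [180.0, 0.0, -74.0]
force: [4.6, 0.3, 0.0]
opening: 0.0482
gripper_force: 30.0
```

```bash
python3 f.py
```

```text
t 15.65 pos [ 0.4536 -0.1831  0.19  ] rpy [179.9965   0.0013 -74.0509] F [ 3.9655  0.3663 -0.173 ] open 0.0483571425522429 gf 29.995517134666443
delta mm [-0.0718  0.0411  0.0432] rot [0.0035 0.0013 0.0491] j6 14.840795465438015
[3.7616 0.2171 0.3237] [0.5322 0.5677 0.3298]
```

The wrist carries nothing now (Fz at its unloaded value). Letting go gradually.

>>> apply_moves([
  {"fingers": 50, "delta_pos": [0, 0, 0], "angular": [0, 0, 0]},
  {"fingers": 53, "delta_pos": [0, 0, 0], "angular": [0, 0, 0]},
  {"fingers": 56, "delta_pos": [0, 0, 0], "angular": [0, 0, 0]},
  {"fingers": 59, "delta_pos": [0, 0, 0], "angular": [0, 0, 0]},
  {"fingers": 62, "delta_pos": [0, 0, 0], "angular": [0, 0, 0]},
  {"fingers": 65, "delta_pos": [0, 0, 0], "angular": [0, 0, 0]},
  {"fingers": 68, "delta_pos": [0, 0, 0], "angular": [0, 0, 0]},
  {"fingers": 74, "delta_pos": [0, 0, 0], "angular": [0, 0, 0]},
  {"fingers": 82, "delta_pos": [0, 0, 0], "angular": [0, 0, 0]},
  {"fingers": 86, "delta_pos": [0, 0, 0], "angular": [0, 0, 0]},
])

```text
clock: 16.65
tool_pos: [0.4533, -0.183, 0.1899]
orientation: [180.0, 0.0, -74.1]
force: [-0.3, -0.4, -0.2]
opening: 0.0832
gripper_force: 0.0
```

```bash
python3 f.py
```

```text
t 17.25 pos [ 0.4536 -0.183   0.1901] rpy [-179.9996   -0.0011  -74.048 ] F [ 0.4912 -0.5312 -0.0802] open 0.08586775141049527 gf 0.0
delta mm [-0.0606  0.0743  0.0825] rot [-0.0004 -0.0011  0.052 ] j6 14.839486103797942
[-0.1752  0.0765  0.0064] [0.3712 0.5142 0.1638]
```

Released with nothing touching. Rise straight up and look.

>>> apply_moves([
  {"fingers": 86, "delta_pos": [0, 0, -5], "angular": [0, 0, 0]},
  {"fingers": 86, "delta_pos": [0, 0, -15], "angular": [0, 0, 0]},
  {"fingers": 86, "delta_pos": [0, 0, -30], "angular": [0, 0, 0]},
  {"fingers": 86, "delta_pos": [0, 0, -50], "angular": [0, 0, 0]},
  {"fingers": 86, "delta_pos": [0, 0, -75], "angular": [0, 0, 0]},
  {"fingers": 86, "delta_pos": [0, 0, -100], "angular": [0, 0, 0]},
  {"fingers": 86, "delta_pos": [0, 0, -120], "angular": [0, 0, 0]},
  {"fingers": 86, "delta_pos": [0, 0, -130], "angular": [0, 0, 0]},
  {"fingers": 86, "delta_pos": [0, 0, -130], "angular": [0, 0, 0]},
])

```text
clock: 18.15
tool_pos: [0.4542, -0.1831, 0.3217]
orientation: [-179.8, -0.1, -74.0]
force: [-0.1, 0.3, 0.1]
opening: 0.0861
gripper_force: 0.0
```

```bash
python3 - <<'E'
from h import *
s=ctrl.snapshot("scene")
cv2.imwrite("pics/final.png",cv2.resize(s[180:340,200:440],None,fx=3,fy=3,interpolation=2)[:,:,::-1])
delta([.4535,-.183,.32],-74.1)
E
```

```text
t 18.2 pos [ 0.4536 -0.1829  0.3203] rpy [-179.9447    0.0014  -74.0532] F [-0.0727  0.1931  0.3997] open 0.08579835383735165 gf 0.0
delta mm [0.0205 0.1423 0.2689] rot [-0.0553  0.0014  0.0468] j6 14.839933767645721
```

View pics/final.png

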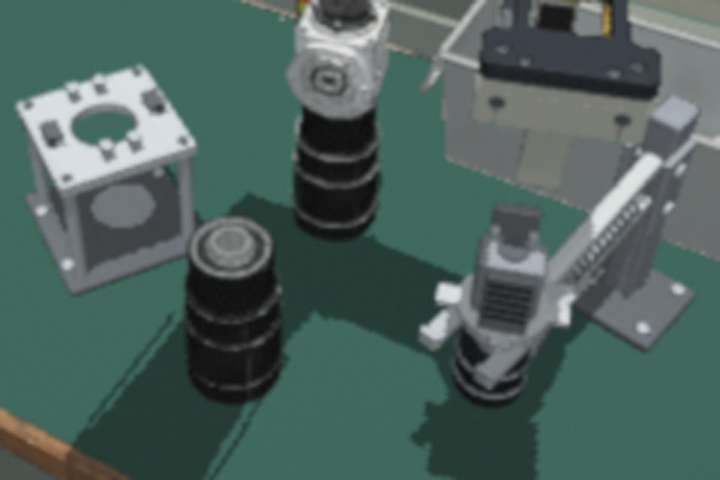

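The head hangs upright in the fork at (510,300), the dock at (105,150) is empty, and the rotor and gear unit stand where they were. The gripper is clear above. Handing in.

```bash
python3 -c "
from plant import ctrl
print(ctrl.close_job())"
```

```text
the job is handed in; nothing more can be done
None
```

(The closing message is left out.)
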